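Put the feed belt in gear on the fruit-bar packing table

ROBOT

A 6-joint arm with a two-finger parallel gripper is mounted at the origin on the work surface. World frame = base frame: x ahead of the robot, y to its left, z up, the work surface at z = 0. Lengths are in m, angles in rad, forces in N, time in s.
With the tool pointing down it reaches from about 0.225 to 0.875 m from the base axis. Payload 3.4 kg.
Tool frame: the origin (TCP) lies between the finger pads; the fingertips stand 17 mm ahead of it and the grasp point (between the pads) lies 2 mm behind it; y points along the fingers, z is the direction in which the jaws open and shut, and the axes are right-handed (so a half turn about y gives the same grasp; the last joint's range is limited). The gripper opens to 85 mm and grips with 20 to 120 N. Pads are 22 mm wide; open, the fingers measure 114 mm over their backs; the gripper's body (76 mm by 85 mm) begins 54 mm behind the grasp point. The pads swing forward as they close: fully open they stand 13 mm farther back than shut.
Start: joints at [1.037, 0.276, 1.505, -0, 1.361, -0.121], TCP at [0.231, 0.527, 0.248] pointing down, gripper open.
Joint ranges: [-2.89, 2.89], [-0.75, 2.08], [0.22, 2.7], [-1.18, 4.32], [0.11, 2.71], [-2.7, 2.7]. Speed limits (rad/s): [2.57, 2.57, 3.14, 3.14, 3.14, 3.14].

INTERFACE

Orientations are given as a unit quaternion [w, x, y, z].
In Python, from rig import manip, get_image, camera_model, sign_off, spot_in, silhouettes, spot_point gives the robot as it stands.
- The arm moves only by the tool jog_arm, never from a script. Its argument "targets" is a list of rows, each a list of 3 entries, a list of its own where there are three numbers: the finger opening in m, from 0 to 0.0854, then the shift along the world's x, y, z in m, then the turn about the world's z in rad. In form: [[claw, [x, y, z], spin], ...]. A call has 1 to 10 rows; each row shifts and turns the commanded pose from where the row before left it; what a row does not reach is not made up. A row lasts 1/8 s, in which the tool goes at most 62.5 mm and 10.7 degrees, less where a joint would pass 70% of its speed; a pose out of reach is approached as far as the arm can. A call with a gripper value outside its range is refused whole. The fingers move at their own pace and stop on an object; "force" is the grip in N (left out, the last holds). Time passes only in rows, so rows that do not move let the fingers close. It gives the time, the measured TCP pose, the force and the opening at its end, in the units of the state.
- manip.get_state(): the state, without advancing time (a new reading comes with each control period).
- get_image(name): name is "side" or "top"; returns (picture, depth): 400x640x3 uint8, red, green, blue; 400x640 float32, m along the optical axis (not along the pixel's ray), 0 where there is no reading.
- camera_model(name): a dict with "mtx" (3x3 intrinsics, pixels), "distortion" ([k1, k2, p1, p2, k3] as OpenCV has them; the pictures are not rectified), "world_from_camera" (4x4, takes a point from camera to world coordinates). Camera axes: x right, y up, looking along -z (the intrinsics and any distortion apply to the point x, -y, -z); pixel columns grow to the right and rows downward; lengths in m; the calibration is good to about 2 mm. A picture is of the moment at which its call begins. camera_model takes no time and is no camera call.
- sign_off(): hands the job in, once; it reports no verdict.
Trained networks look in the newest picture that a camera, given by its name, has taken for a name from the list of things; names that differ only in an ending like _2 or _b are one class to them, and where a whole thing is asked for, a point or a joint stands for the part that bears it (a point fixed in the world has none). Each returns a list of dicts, best first, with "score" (0 to 1); they miss things now and then, are a little off and sometimes report something else, mostly with a low value. They report only what shows in the picture. A call takes as long as a camera call.
- spot_in(name, camera): "position" ([column, row] in pixels, amid what is visible of it).
- silhouettes(name, camera): "mask" (400x640 bool, what is visible of it) and "position" ([column, row] in pixels, amid what is visible of it).
- spot_point(name, camera): "position" ([column, row] in pixels: a listed point, or the origin of a listed thing).
The state is a dict: "clock": time; "qpos": joint angles; "qd": joint speeds; "effort": joint torques, N m; "position": TCP position; "ee_rot": TCP orientation; "contact_force": force on the tool from outside, world axes, zero at the start; "moment": the same for the moment, N m; "width": finger opening in m.
Only numpy, scipy, OpenCV 4.12 (cv2) and the standard library are available. Lean on these libraries where they do the work, as an engineer would, in place of code of your own. Each camera call takes 0.05 s, during which the arm holds its last target.

TASK

Put the fruit-bar feed belt in gear: shift its lever, the one with the orange knob, out of the left-hand slot of its H-shaped gate, across the neutral slot in the middle, and then forward, away from the robot, fully home at the green dot in the right-hand slot. Leave it there, and leave the sealing station's lever with the blue knob as it is.

Things in the scene. Friction and masses are not known exactly. Their poses are not given: they have to be found in the camera images.
- feed_unit: White drive box of the feed belt, fixed to the table, 160 x 160 x 118 mm, a 140 mm square steel gate plate on top (upper face 130 mm above the table); the belt on its +x side ends 277 mm from the origin, 69 mm high. Origin: centre of the box's underside. x: forward, away from the robot; y: left; z: up; yaw within 0.3 rad of the world. The lever pivots freely both ways 10 mm above the origin.
- feed_gate (a point): Centre of the H-shaped cut-out, on the plate's upper face, 130 mm above feed_unit's origin; axes as feed_unit. Slots along x at y = +26 (left) and -26 mm (right), 26 mm wide, x = -33 to +33 mm, joined at x = 0 by a neutral slot along y, 26 mm wide, its corners rounded 6 mm. Green dot beyond the right slot's +x end; white dots at the other three. The 10 mm rod starts anywhere along the left slot.
- feed_lever_knob (a point): Centre of the feed lever's orange ball knob, 40 mm across. It swings at 190 mm from the pivot: 200 mm above the table upright, 10 to 15 mm lower in the gate's corners. At the knob, in feed_unit's axes, the slots lie at y = +43 and -43 mm, neutral at x = 0, with 12 mm play each way; the slots end at x = +46 and -46 mm. 1.5 to 3 N moves it; it stays where it is left (no spring).
- seal_lever_knob (a point): Centre of the blue ball knob, 40 mm in diameter, on the lever of the sealing station, a second drive box with the same gate and lever, its centre at least 280 mm from the first, to the left or right of it; not to be moved.

How it is judged:
At the end, for the whole second after the job is handed in: The orange knob's centre is more than 33 mm forward (+x) and more than 25 mm to the right (-y) of the middle of its drive box, that is within about 13 mm of the forward end of the right-hand slot, and the blue knob is less than 12 mm from where it started (x of feed_lever_knob in the frame of feed_unit above 0.033 m and y of feed_lever_knob in the frame of feed_unit below -0.025 m and distance of seal_lever_knob from where it was at the start of the episode below 0.012 m); the robot touches nothing.
It fails at once if the blue lever was shifted by more than 25 mm (distance of seal_lever_knob from where it was at the start of the episode above 0.025 m).
It also fails if it takes over 32 s, if anything falls off the work surface, if the arm or the gripper's body presses on something with over 40 N, if the wrist force passes 120 N, or if a joint passes its speed limit or range.

## Working session

There is one attempt and no reset: what is moved stays moved. The work goes in short steps, Python scripts to look and compute and a tool call to move; the robot and the scene stay as the last step left them, time stands still between calls to the robot, and variables do not carry over. Pictures are saved under pics/ and viewed, and the job is handed in when it is done.

Besides the shell and the picture viewer there is one more tool, called after ">>>" as name([rows], argument=value, ...), one row to a line, values as JSON. jog_arm: Moves the arm, as the interface text tells. Its arguments: {"type":"object","properties":{"targets":{"type":"array","items":{"type":"array"}},"force":{"type":"number"}},"required":["targets"]}

```bash
mkdir -p pics
cat > h.py <<'E'
import numpy as np, cv2
from rig import *
def ray(cam,px):
    m=camera_model(cam);K=np.array(m["mtx"]);D=np.array(m["distortion"]);T=np.array(m["world_from_camera"])
    u=cv2.undistortPoints(np.array([[px]],float),K,D)[0,0]
    d=T[:3,:3]@np.array([u[0],-u[1],-1.]);return T[:3,3],d
def atz(cam,px,z):
    o,d=ray(cam,px);return o+d*(z-o[2])/d[2]
def atdepth(cam,px,dep):
    o,d=ray(cam,px);return o+d*dep
def proj(cam,P):
    m=camera_model(cam);K=np.array(m["mtx"]);D=np.array(m["distortion"]);T=np.linalg.inv(np.array(m["world_from_camera"]))
    p=(T[:3,:3]@np.array(P,float).reshape(-1,3).T).T+T[:3,3];p=p*[1,-1,-1]
    return cv2.projectPoints(p,np.zeros(3),np.zeros(3),K,D)[0][:,0]
def save(cam,name):
    im,d=get_image(cam);cv2.imwrite(f"pics/{name}.png",im[:,:,::-1]);return im,d
E
python3 - <<'E'
from h import *
for c in("top","side"):
    im,d=save(c,c+"0");np.save(c+"d",d)
    print(c,np.round(camera_model(c)["world_from_camera"],3).tolist())
    for n in("feed_lever_knob","seal_lever_knob","feed_gate","feed_unit"):
        for r in spot_point(n,c)[:3]:
            p=r["position"];x,y=int(round(p[0])),int(round(p[1]))
            print(c,n,np.round(p,1),round(r["score"],2),np.round(atdepth(c,p,d[y,x]),3), np.round(atz(c,p,.13 if 'gate' in n else .19 if 'knob' in n else 0),3))
print(manip.get_state())
E
```

```text
top [[-0.013, 0.986, -0.164, 0.394], [-1.0, -0.012, 0.007, 0.006], [0.005, 0.164, 0.986, 1.024], [0.0, 0.0, 0.0, 1.0]]
top feed_lever_knob [204.7 162.1] 0.57 [0.598 0.209 0.209] [0.603 0.213 0.19 ]
top seal_lever_knob [387.8 178.1] 0.85 [ 0.562 -0.139  0.213] [ 0.567 -0.143  0.19 ]
top feed_gate [232.3 183.5] 0.88 [0.574 0.172 0.118] [0.572 0.169 0.13 ]
top feed_unit [244.2 195.4] 0.7 [0.548 0.145 0.123] [0.569 0.165 0.   ]
side [[0.754, 0.381, -0.535, 0.165], [-0.657, 0.453, -0.603, -0.427], [0.013, 0.806, 0.592, 0.579], [0.0, 0.0, 0.0, 1.0]]
side feed_lever_knob [273.2 125.3] 0.61 [0.591 0.197 0.201] [0.603 0.215 0.19 ]
side seal_lever_knob [399.  217.8] 0.65 [ 0.554 -0.149  0.206] [ 0.571 -0.138  0.19 ]
side feed_gate [273.3 161.7] 0.93 [0.584 0.195 0.123] [0.578 0.185 0.13 ]
side feed_unit [277.2 218. ] 0.85 [0.515 0.09  0.078] [0.57  0.171 0.   ]
{'clock': 0.5, 'qpos': array([ 1.03698374e+00,  2.75942227e-01,  1.50497984e+00, -2.54278196e-05,
        1.36071647e+00, -1.21003238e-01]), 'qd': array([ 2.82263274e-05, -2.84634224e-04, -1.28315566e-04,  1.53016058e-04,
        8.89694789e-04, -2.64919821e-03]), 'effort': array([-7.76019951e-04, -4.16260171e+01, -2.45878798e+01, -1.67640083e-04,
        1.27318905e-03, -6.48602771e-07]), 'position': array([0.23069045, 0.52668342, 0.24827203]), 'ee_rot': array([-0.69207998,  0.69211636, -0.14491109,  0.14491731]), 'contact_force': array([-0.00460116, -0.58634587,  0.46925056]), 'moment': array([-0.02490036, -0.01986214,  0.04285523]), 'width': 0.08552737748253356}
```

View pics/top0.png

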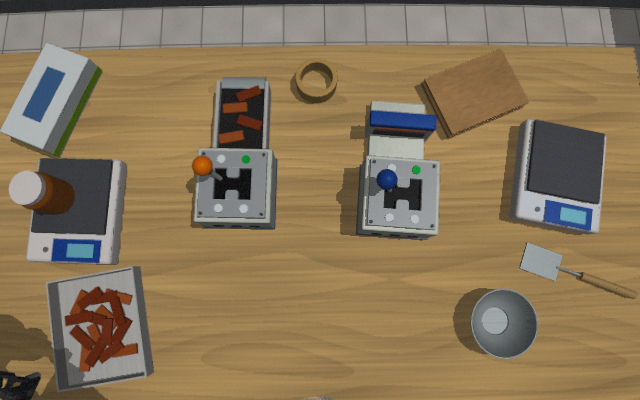

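View pics/side0.png

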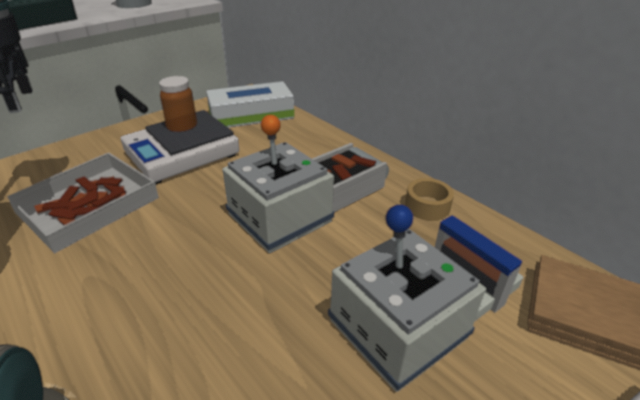

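The orange knob is at (203,166) in the top view, in the forward half of the left slot. The green dot is at (246,160), and the white dots are at about (222,159), (218,208) and (243,209). Next I'll get the plate pose from the dots and triangulate the knobs.

```bash
cat > m.py <<'E'
from h import *
def blobs(cam,im,lo,hi,box,amin=15):
    hsv=cv2.cvtColor(im,cv2.COLOR_RGB2HSV);m=cv2.inRange(hsv,np.array(lo),np.array(hi))
    k=np.zeros_like(m);x0,y0,x1,y1=box;k[y0:y1,x0:x1]=m[y0:y1,x0:x1]
    n,l,s,c=cv2.connectedComponentsWithStats(k)
    return [(c[i],s[i,4]) for i in range(1,n) if s[i,4]>=amin]
def tri(pt,ps):
    o1,d1=ray("top",pt);o2,d2=ray("side",ps)
    A=np.stack([d1,-d2],1);s=np.linalg.lstsq(A,o2-o1,rcond=None)[0]
    a,b=o1+s[0]*d1,o2+s[1]*d2;return (a+b)/2,np.linalg.norm(a-b)
E
python3 - <<'E'
from m import *
t=cv2.imread("pics/top0.png")[:,:,::-1].copy();s=cv2.imread("pics/side0.png")[:,:,::-1].copy()
for nm,cam,im,box in(("T","top",t,(185,145,285,230)),("S","side",s,(220,105,335,215))):
    print(nm,"green",[(np.round(c,1),a,np.round(atz(cam,c,.13),4)) for c,a in blobs(cam,im,(45,120,60),(80,255,255),box,5)])
    print("white",[(np.round(c,1),a,np.round(atz(cam,c,.13),4)) for c,a in blobs(cam,im,(0,0,205),(180,30,255),box,10)])
    print("orange",[(np.round(c,1),a) for c,a in blobs(cam,im,(5,180,150),(16,255,255),box,30)])
v=cv2.resize(t[140:235,180:290],None,fx=6,fy=6,interpolation=cv2.INTER_CUBIC);cv2.imwrite("pics/c0.png",v[:,:,::-1])
E
```

```text
T green [(array([245.4, 158.7]), np.int32(54), array([0.6243, 0.1429, 0.13  ]))]
white []
orange [(array([201.6, 164.3]), np.int32(191))]
S green [(array([305.7, 162.1]), np.int32(20), array([0.6262, 0.143 , 0.13  ]))]
white []
orange [(array([270.4, 121.2]), np.int32(149))]
```

View pics/c0.png

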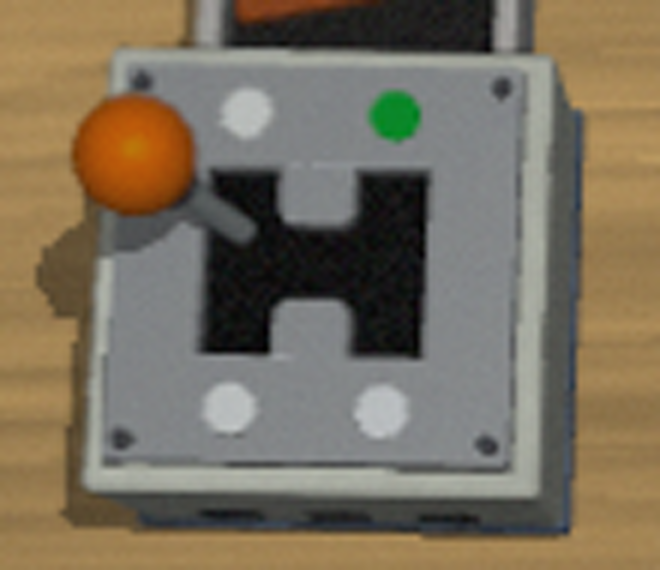

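The zoom shows the H cut-out, with screws at (142,79), (502,88), (120,438), (486,445) and dots at (246,112), (395,116), (230,407), (382,411). The rod is in the left slot, a bit forward of neutral.

Run:
```python
from m import *
f=lambda p:[(p[0]+.5)/6-.5+180,(p[1]+.5)/6-.5+140]
for L in([(142,79),(502,88),(120,438),(486,445)],[(246,112),(395,116),(230,407),(382,411)]):
    P=np.array([atz("top",f(p),.13) for p in L]);c=P.mean(0)
    fw=P[0]+P[1]-P[2]-P[3];lf=P[0]+P[2]-P[1]-P[3]
    print(np.round(P[:,:2],4).tolist(),np.round(c,4),"yaw",np.arctan2(fw[1],fw[0]),np.arctan2(-lf[0],lf[1]),np.linalg.norm(fw)/2,np.linalg.norm(lf)/2)
k,e=tri((201.9,164.9),(271,124.5));print("knob",k,e)
yaw=np.arctan2(fw[1],fw[0])
R=lambda a:np.array([[np.cos(a),-np.sin(a)],[np.sin(a),np.cos(a)]])
print("in unit",R(yaw).T@(k[:2]-c[:2]))
kb,e=tri((387.3,179),(399,218.5));print("blue",kb,e)
# sphere centre via silhouettes
for n in("feed_lever_knob",):
  for c_ in("top","side"):
    print(c_,[(np.round(r["position"],1),r["mask"].sum(),round(r["score"],2)) for r in silhouettes(n,c_)])
for c_ in("top","side"):print(proj(c_,k))
```

```text
[[0.6385, 0.232], [0.6335, 0.1056], [0.5118, 0.2358], [0.5079, 0.1102]] [0.5729 0.1709 0.13  ] yaw -0.033225883278044405 -0.03481730583077598 0.12620719159966232 0.1260872730481964
[[0.6261, 0.1951], [0.6239, 0.1429], [0.5221, 0.1982], [0.5201, 0.146]] [0.573  0.1706 0.13  ] yaw -0.029433656324509783 -0.039358115214263995 0.1039634536090185 0.05227149784395269
knob [0.59807757 0.21742307 0.19252763] 0.002563424611958272
in unit [0.02366383 0.04758575]
blue [ 0.56469938 -0.14151747  0.19409414] 0.0008444181570458168
top [(array([206.5, 165.2]), np.int64(408), 0.61), (array([387.3, 178.8]), np.int64(346), 0.34)]
side [(array([273.3, 130. ]), np.int64(468), 0.59)]
[[202.25120705 164.34131045]]
[[270.35174552 124.58353546]]
```

Run:
```python
from h import *
from scipy.spatial.transform import Rotation as Rn
s=manip.get_state();q=s["ee_rot"]
M=Rn.from_quat([q[1],q[2],q[3],q[0]]).as_matrix();print(np.round(M,3))
z=M[:,2];print("jaw ang",np.arctan2(z[1],z[0]),"j",s["qpos"][[0,5]])
k=np.array([.598,.2174,.1925]);print(k-s["position"])
```

```text
[[ 0.916  0.     0.401]
 [-0.401  0.     0.916]
 [ 0.    -1.     0.   ]]
jaw ang 1.1579845200756815 j [ 1.03699951 -0.12098669]
[ 0.36730431 -0.30933237 -0.05584468]
```

>>> jog_arm([
  [0.085,[0.037,-0.031,0.004],-0.12],
  [0.085,[0.037,-0.031,0.004],-0.12],
  [0.085,[0.037,-0.031,0.004],-0.12],
  [0.085,[0.037,-0.031,0],-0.12],
  [0.085,[0.037,-0.031,0],-0.12],
  [0.085,[0.037,-0.031,0],-0.12],
  [0.085,[0.037,-0.031,0],-0.12],
  [0.085,[0.037,-0.031,0],-0.12],
  [0.085,[0.037,-0.031,0],-0.12],
  [0.085,[0.034,-0.03,0],-0.11],
], force=20)

```text
clock: 1.85
position: [0.599, 0.2165, 0.2603]
ee_rot: [-0.491, 0.491, -0.509, 0.509]
contact_force: [0.7, 1.3, 0.4]
width: 0.0855
```

>>> jog_arm([
  [0.085,[0,0,0],0],
  [0.085,[0,0,0],0],
])

```text
clock: 2.1
position: [0.5973, 0.2179, 0.2601]
ee_rot: [0.492, -0.492, 0.508, -0.508]
contact_force: [0.2, 0.5, 0.4]
width: 0.0847
```

Run:
```python
from h import *
save("top","top1");save("side","side1")
s=manip.get_state();print(s["position"],s["ee_rot"],s["clock"])
```

```text
[0.59681323 0.21851933 0.2604143 ] [ 0.49224981 -0.49232106  0.5077917  -0.50740288] 2.2
```

View pics/side1.png

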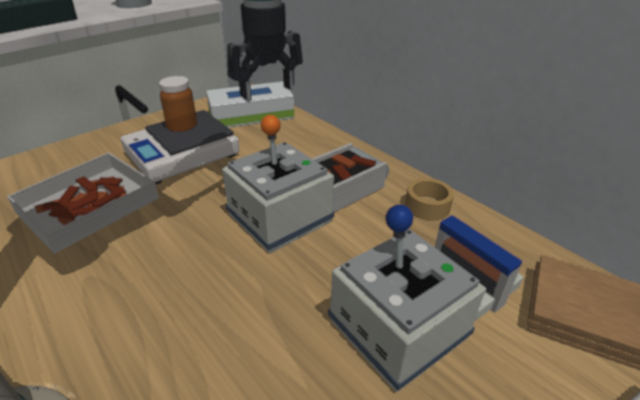

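The open gripper straddles the orange knob (270,125), with fingertips at about (247,95) and (290,85). I'll descend and grip.

>>> jog_arm([
  [0.085,[0.001,-0.001,-0.025],0],
  [0.085,[0,0,-0.025],0],
  [0.085,[0,0,-0.02],0],
  [0.085,[0,0,0],0],
  [0.04,[0,0,0],0],
  [0.03,[0,0,0],0],
  [0.03,[0,0,0],0],
  [0.03,[0,0,0],0],
  [0.03,[0,0,0],0],
  [0.03,[0,0,0],0],
], force=25)

```text
clock: 3.45
position: [0.5991, 0.2172, 0.1915]
ee_rot: [-0.493, 0.491, -0.508, 0.508]
contact_force: [-0.8, 1.6, 5.3]
width: 0.0384
```

Run:
```python
from h import *
save("top","top2");save("side","side2")
v=cv2.imread("pics/side2.png")[60:220,180:380];cv2.imwrite("pics/s2c.png",cv2.resize(v,None,fx=3.5,fy=3.5))
s=manip.get_state();print(s["position"],s["width"],s["contact_force"],s["clock"])
# waypoints (unit->world), z on arc
c=np.array([.573,.171]);a=-.034;R=np.array([[np.cos(a),-np.sin(a)],[np.sin(a),np.cos(a)]])
for u in [(0.024,.045),(0,.043),(0,0),(0,-.043),(.024,-.043),(.046,-.043)]:
    u=np.array(u);print(u,np.round(c+R@u,4),round(.01+np.sqrt(.19**2-u@u),4))
```

```text
[0.599131   0.21717338 0.19154951] 0.03901151168443112 [-0.87550461  0.93254984  5.98713686] 3.55
[0.024 0.045] [0.5985 0.2152] 0.193
[0.    0.043] [0.5745 0.214 ] 0.1951
[0 0] [0.573 0.171] 0.2
[ 0.    -0.043] [0.5715 0.128 ] 0.1951
[ 0.024 -0.043] [0.5955 0.1272] 0.1935
[ 0.046 -0.043] [0.6175 0.1265] 0.1893
```

View pics/s2c.png

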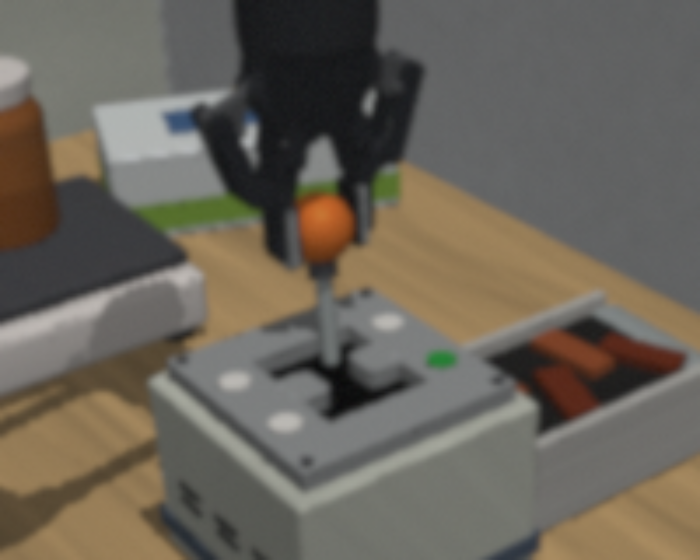

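The knob (323,228 in the crop) is held between the pads at a width of 39 mm. Next I'll bring it back to neutral.

>>> jog_arm([
  [0.03,[-0.008,-0.001,0.001],0],
  [0.03,[-0.008,-0.001,0.001],0],
  [0.03,[-0.0085,-0.001,0.001],0],
  [0.03,[0,0,0],0],
  [0.03,[0,0,0],0],
])

```text
clock: 4.18
position: [0.5771, 0.2151, 0.1957]
ee_rot: [-0.495, 0.489, -0.507, 0.509]
contact_force: [3.1, 2.9, 6.5]
width: 0.0387
```

>>> jog_arm([
  [0.03,[-0.001,-0.009,0.002],0],
  [0.03,[-0.001,-0.009,0.001],0],
  [0.03,[-0.001,-0.009,0.001],0],
  [0.03,[0,-0.009,0],0],
  [0.03,[0,-0.009,0],0],
  [0.03,[0,-0.009,0],0],
  [0.03,[-0.001,-0.009,-0.001],0],
  [0.03,[0,-0.009,-0.001],0],
  [0.03,[0,-0.009,-0.001],0],
  [0.03,[0,-0.007,-0.001],0],
])

```text
clock: 5.42
position: [0.5708, 0.1255, 0.1937]
ee_rot: [-0.492, 0.491, -0.508, 0.508]
contact_force: [1.6, 1.4, 3.5]
width: 0.038
```

Run:
```python
from h import *
save("top","top3");save("side","side3")
v=cv2.imread("pics/side3.png")[60:220,180:380];cv2.imwrite("pics/s3c.png",cv2.resize(v,None,fx=3.5,fy=3.5))
s=manip.get_state();print(s["position"],s["width"],s["contact_force"],s["clock"])
```

```text
[0.57061689 0.12490434 0.19355772] 0.0383015032789152 [ 1.96043869 -0.59336164  5.63220573] 5.525
```

View pics/s3c.png

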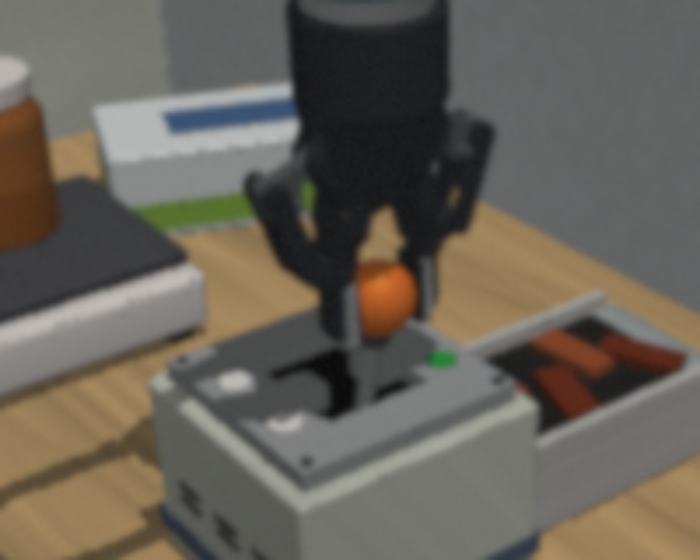

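The knob (385,300 in the crop) followed across and the rod is now in the right-hand slot. Next I'll push it forward.

>>> jog_arm([
  [0.03,[0.008,0,0],0],
  [0.03,[0.008,0,-0.001],0],
  [0.03,[0.008,0,-0.001],0],
  [0.03,[0.008,0,-0.001],0],
  [0.03,[0.007,0,-0.001],0],
  [0.03,[0.005,0,-0.001],0],
  [0.03,[0.002,0,-0.001],0],
  [0.03,[0,0,0],0],
  [0.03,[0,0,0],0],
])

```text
clock: 6.65
position: [0.614, 0.1256, 0.1864]
ee_rot: [0.49, -0.494, 0.509, -0.507]
contact_force: [-4.5, -1.0, 3.5]
width: 0.0384
```

Run:
```python
from h import *
save("top","top4");save("side","side4")
v=cv2.imread("pics/side4.png")[60:220,180:380];cv2.imwrite("pics/s4c.png",cv2.resize(v,None,fx=3.5,fy=3.5))
s=manip.get_state();print(s["position"],s["width"],s["contact_force"],s["clock"])
```

```text
[0.61421379 0.12567489 0.18640098] 0.038383836741291484 [-3.72766671  0.36225595  2.64657361] 6.75
```

View pics/s4c.png

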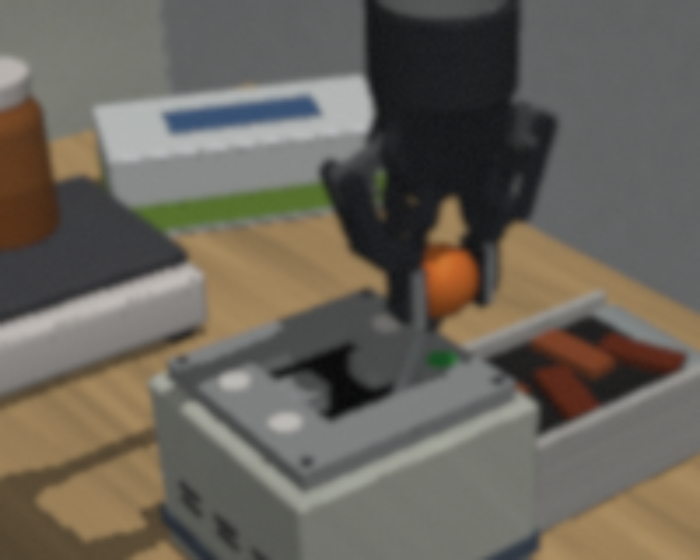

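>>> jog_arm([
  [0.03,[0.003,0,0],0],
  [0.03,[0.002,0,0],0],
  [0.03,[0,0,0],0],
])

```text
clock: 7.12
position: [0.616, 0.1257, 0.186]
ee_rot: [0.489, -0.495, 0.511, -0.505]
contact_force: [-11.4, -1.0, 5.6]
width: 0.0384
```

The force rose to 11 N, so the lever is at the end stop. I'll release and rise.

>>> jog_arm([
  [0.03,[-0.002,0,0],0],
  [0.085,[0,0,0],0],
  [0.085,[0,0,0],0],
  [0.085,[0,0,0],0],
  [0.085,[0,0,0],0],
  [0.085,[0,0,0.02],0],
  [0.085,[0,0,0.03],0],
  [0.085,[0,0,0.04],0],
  [0.085,[0,0,0.04],0],
])

```text
clock: 8.25
position: [0.6193, 0.1257, 0.3184]
ee_rot: [-0.492, 0.492, -0.508, 0.508]
contact_force: [0.9, -0.4, 0.5]
width: 0.0855
```

>>> jog_arm([
  [0.085,[-0.04,0.03,0],0],
  [0.085,[-0.05,0.03,0],0],
  [0.085,[-0.05,0.03,0],0],
  [0.085,[-0.05,0.03,0],0],
  [0.085,[0,0,0],0],
  [0.085,[0,0,0],0],
])

```text
clock: 9.0
position: [0.4298, 0.2457, 0.3177]
ee_rot: [-0.493, 0.492, -0.507, 0.508]
contact_force: [-0.2, 0.3, 0.6]
width: 0.0853
```

Run:
```python
from m import *
t,_=save("top","top5");s,_=save("side","side5")
a=[];b=[]
for cam,im in(("top",t),("side",s)):
    for n in("feed_lever_knob","seal_lever_knob"):
        print(cam,n,[(np.round(r["position"],1),round(r["score"],2)) for r in spot_point(n,cam)[:2]])
    print("orange",[(np.round(c,1),k) for c,k in blobs(cam,im,(5,180,150),(16,255,255),(180,90,350,230),30)])
for nm in("0","5"):
  for cam in("top","side"):
    im=cv2.imread(f"pics/{cam}{nm}.png")[:,:,::-1].copy()
    print("blue",nm,cam,[(np.round(c,2),k) for c,k in blobs(cam,im,(100,120,30),(130,255,255),(370,160,415,240),30)])
st=manip.get_state();print(st["position"],st["contact_force"],st["width"],st["clock"])
print(camera_model("top")["mtx"])
# expected pixel of knob at the end pose
c0=np.array([.573,.171]);an=-.034;R=np.array([[np.cos(an),-np.sin(an)],[np.sin(an),np.cos(an)]])
for u in[(.033,-.043),(.046,-.043)]:
    u=np.array(u);P=[*(c0+R@u),.01+np.sqrt(.0361-u@u)];print(u,proj("top",P),proj("side",P))
v=s[60:280,180:480];cv2.imwrite("pics/s5c.png",cv2.resize(v[:,:,::-1],None,fx=2.5,fy=2.5))
```

```text
top feed_lever_knob [(array([247.9, 154.5]), 0.68)]
top seal_lever_knob [(array([384.6, 178.9]), 0.84)]
orange [(array([248.4, 155. ]), np.int32(210))]
side feed_lever_knob [(array([306.9, 144.2]), 0.56)]
side seal_lever_knob [(array([399.7, 219.8]), 0.94)]
orange [(array([306.8, 136.1]), np.int32(172))]
blue 0 top [(array([386.61, 179.18]), np.int32(318))]
blue 0 side [(array([399.13, 217.96]), np.int32(522))]
blue 5 top [(array([386.61, 179.2 ]), np.int32(315))]
blue 5 side [(array([399.18, 217.96]), np.int32(519))]
[0.43013481 0.2452117  0.31696589] [-0.50058018  0.09703133 -0.29150172] 0.08465974867144832 9.3
[[439.54591621   0.         314.64536905]
 [  0.         439.54591621 196.53488507]
 [  0.           0.           1.        ]]
[ 0.033 -0.043] [[248.7128711  160.56835739]] [[301.80438299 140.79731665]]
[ 0.046 -0.043] [[249.23404654 154.46955874]] [[307.39863875 140.07521975]]
```

View pics/s5c.png

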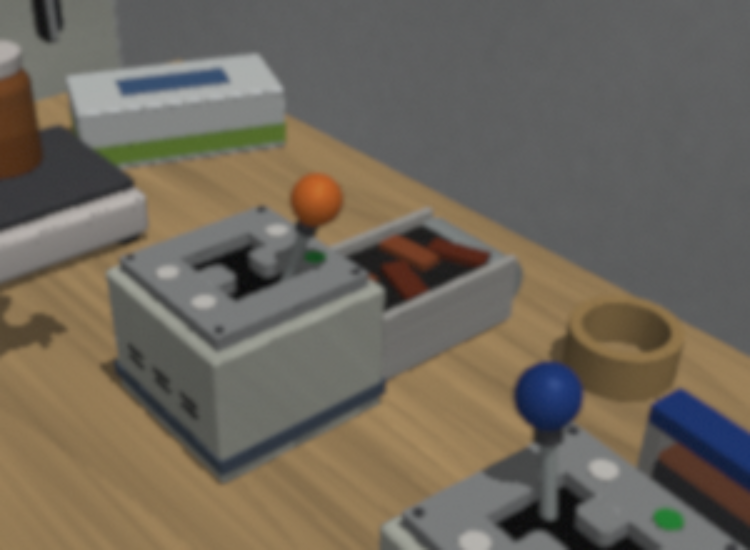

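View pics/top5.png

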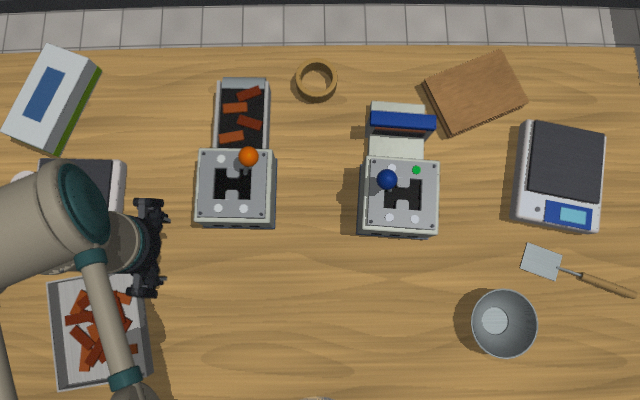

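The orange knob, at (248,155) in the top view and (307,140) in the side view, matches the fully-home prediction of (249,154) and (307,140). The blue knob's pixels are unchanged and the gripper is clear.

```bash
python3 -c "
from rig import *
print(sign_off())"
```

```text
the job is handed in; nothing more can be done
None
```

The feed lever is home at the green dot in the right-hand slot, and I handed the job in at about 9.3 s of the 32 s allowed.

I gripped the orange knob and drew it back to neutral, across to the right-hand slot, then forward until the force rose to about 11 N at the end stop. Then I released it and moved the arm away.

Last checks:
- **Orange knob:** it sits within about 1 pixel of the position predicted for the fully home end (x ≈ +45, y ≈ -43 mm in feed_unit's axes) in the top view. The side view agrees on the column. There I judged the row by eye, because the colour blob centre read about 4 pixels high and the network about 4 pixels low.
- **Blue knob:** its colour blob moved less than 0.1 pixel between the first and last pictures. The network's own estimate wandered about 3 pixels in the top view, which I take as noise.
- **Arm:** the gripper is clear of everything, with about 0.6 N or less on the tool, which is noise.

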